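# Sort glass flacons by height into the sample drawer and shut it

## Robot

A 7-joint arm with a two-finger parallel gripper is mounted at the origin on the work surface. World frame = base frame: x ahead of the robot, y to its left, z up, the work surface at z = 0. Lengths are in mm, angles in rad, forces in N, time in s.
With the tool pointing down it reaches from about 425 to 875 mm from the base axis. Payload 8.4 kg.
Tool frame: the origin (TCP) lies midway between the tips of the shut fingers; the grasp point (between the pads) lies 19 mm behind it; z points along the fingers, y is the line along which they close (so a half turn about z gives the same grasp; the last joint's range is limited). The gripper opens to 87 mm and grips with 3 to 60 N. Pads are 19 mm wide; open, the fingers measure 117 mm over their backs; the gripper's body (75 mm by 190 mm) begins 51 mm behind the grasp point.
Start: joints at [1.101, 0.333, 0.04, 1.465, -0.013, 1.343, -0.059], TCP at [235.511, -605.804, 222.546] pointing down, gripper open.
Joint ranges: [-2.58, 2.58], [-0.38, 2.09], [-1.3, 1.39], [0.25, 2.4], [-1.5, 4.64], [0.08, 2.09], [-2.65, 2.65]. Speed limits (rad/s): [2.22, 2.22, 2.79, 2.79, 3.14, 3.14, 3.14].

## Interface

Orientations are given as [roll, pitch, yaw] about the fixed x, y, z axes, in that order (R = Rz(yaw) Ry(pitch) Rx(roll)).
In Python, from workcell import get_obs, camera, close_job gives the robot as it stands. The module is installed in compiled form; this text tells all that it offers.
- The arm moves only by the tool servo_tool, never from a script. Its argument "series" is a list of rows, each an object with "jaw": the opening, from -1 (shut) to 1 (fully open); "translation": the shift along the tool's x, y, z in cm, a list of three; "dr": the turn, a rotation vector about the tool's x, y, z in degrees, a list of three. A call has 1 to 12 rows; each row is the pose to reach, as a shift and turn from the pose commanded when the call began, along the tool's axes at that moment; what a row does not reach only later rows make up. A row lasts 1/12 s, in which the tool goes at most 41.7 mm and 7.16 degrees, less where a joint would pass 70% of its speed; a pose out of reach is approached as far as the arm can. A call with a gripper value outside its range is refused whole. The fingers move at their own pace and stop on an object; "force" is the grip in N (left out, the last holds). Time passes only in rows, so rows that repeat a pose let the fingers close. It gives the time, the measured TCP pose, the force, the opening and the grip force at its end, in the units of the state.
- get_obs(): the state, without advancing time (a new reading comes with each control period).
- camera(name): name is "side" or "top" or "wrist"; returns a dict with "pixels" (384x512x3 uint8, blue, green, red), "fx", "fy", "cx", "cy" (pixels), "xyz" and "rotation" of the camera in the world; the wrist camera has in their place "tool_from_camera" (4x4, takes a point from camera to tool coordinates, whose origin is the TCP and whose axes are the flange's). Camera axes: x right, y down, z forward; pixel columns grow to the right and rows downward; lengths in mm; the calibration is good to about 2 mm. A picture is of the moment at which its call begins: read the wrist's pose just before it. There is no depth.
- close_job(): hands the job in; it is judged then, once.
The state is a dict: "time_s": time; "joints": joint angles; "joint_velocities": joint speeds; "tau": joint torques, N m; "eef_pos": TCP position; "tool_rot": TCP orientation; "contact_force": force on the tool from outside, world axes, zero at the start; "ft_torque": the same for the moment, N m; "opening": opening from 0.0 (shut) to 1.0 (fully open); "grip_force": force on a finger pad.
Only numpy, scipy, OpenCV 4.12 (cv2) and the standard library are available. Lean on these libraries where they do the work, as an engineer would, in place of code of your own. Each camera call takes 0.05 s, during which the arm holds its last target. There are 200 camera calls.

## Task

Sort the three clear square flacons with brass caps on the orange mat by height into the open sample drawer: stand each one upright in the row under the master flacon of its own height, which stands on top of the cabinet, setting it down gently and letting none fall over. Then push the drawer fully home with the three still standing in their rows, and leave the other things on the bench where they are.

Things in the scene. Friction and masses are not known exactly. Their poses are not given: they have to be found in the camera images.
- tall: clear square glass flacon with a round brass cap, upright: body 42 x 42 mm in plan and 76 mm high, then a 4 mm neck, then the cap, 28 mm diameter and 32 mm high; 112 mm in all. Origin at the centre of its underside, z up. Loose, about 0.2 kg; starts on the orange mat, whose top is 3 mm above the table.
- short_a: clear square glass flacon with a round brass cap, upright: body 42 x 42 mm in plan and 44 mm high, then a 4 mm neck, then the cap, 28 mm diameter and 32 mm high; 80 mm in all. Origin at the centre of its underside, z up. Loose, about 0.15 kg; starts on the orange mat, whose top is 3 mm above the table.
- short_b: the second short flacon, just like short_a: clear square glass flacon with a round brass cap, upright: body 42 x 42 mm in plan and 44 mm high, then a 4 mm neck, then the cap, 28 mm diameter and 32 mm high; 80 mm in all. Origin at the centre of its underside, z up. Loose, about 0.15 kg; starts on the orange mat, whose top is 3 mm above the table.
- master_tall: the tall master: a flacon of the same kind, 112 mm high, fixed on a 4 mm black plate on top of the white cabinet, over one of the drawer's two rows. Origin under the plate's centre (140 mm above the table), x axis along the slide into the cabinet, y across the rows: its row's centre line is y = 0 of this frame.
- master_short: the short master: a flacon of the same kind, 80 mm high, fixed on a 4 mm black plate on top of the white cabinet, over one of the drawer's two rows. Origin under the plate's centre (140 mm above the table), x axis along the slide into the cabinet, y across the rows: its row's centre line is y = 0 of this frame.
- row_a (a point): a point on the centre line of one row of the drawer, on its floor (12 mm above the table), at the inner face of the blue front panel; moves with the drawer. x axis along the row into the cabinet, y across, z up. The floor is 74 mm wide between walls 6 mm thick and 18 mm high, and 254 mm long. With the drawer open by q, x = 0 to q lies clear of the cabinet. Rows are 80 mm apart.
- row_b (a point): a point on the other row, placed as row_a is on its row, with the same axes and sizes.
- cabinet: fixed white cabinet that the drawer slides out of; outside 280 mm deep, 188 mm wide, 140 mm high, opening 128 mm high. Origin under its centre, x axis along the slide, pointing to its back, so its open face is at x = -140 mm. The drawer's blue front panel is 188 mm wide, 14 mm thick, its top 101 mm above the table.
- drawer (a joint): opening of the drawer in m: 0 fully home against its stop, 0.25 fully open; it starts open by 0.215 to 0.24. It slides with about 3 N of friction and some damping, stays where it is left and does not spring back.
- handle (a point): middle of the steel bar handle on the drawer's blue front: a level bar 110 mm long across the front, its centre line 35 mm out from the panel's outer face and 70 mm above the table, about 10 mm thick. Its x axis points into the cabinet, the direction to push.
- jar: round amber jar with a black lid, 45 mm diameter, 58 mm high; bystander. Origin under its centre.
- marker: black and red marker pen, 133 mm long, 14 mm thick, lying flat along its x axis; bystander. Origin on its underside, 45 mm from its black end.
- gauge: flat steel fork gauge with a green grip, 140 mm long, 8 mm thick, lying along its x axis; bystander. Origin under its fork head.
Things that resemble listed ones, but are neither listed nor needed, are in the scene too. What is shaped like the tall but turquoise is not meant. What is shaped like the short_b but blue or pink is not meant.

How it is judged:
By the outcome, as a careful person would: the job done as asked, in the order asked, and still so for the second after the job is handed in, with the robot touching nothing.
It also fails if it takes over 72 s, if anything falls off the work surface, if the arm or the gripper's body presses on something with over 40 N, if the wrist force passes 120 N, or if a joint passes its speed limit or range.

## Working session

There is one attempt and no reset: what is moved stays moved. The work goes in short steps, Python scripts to look and compute and a tool call to move; the robot and the scene stay as the last step left them, time stands still between calls to the robot, and variables do not carry over. Pictures are saved under pics/ and viewed, at most 11 in all, crops included, and the job is handed in when it is done.

Besides the shell and the picture viewer there is one more tool, called as name(argument=value, ...) on one line, values as JSON. servo_tool: Moves the arm, as the interface text tells. Its arguments: {"type":"object","properties":{"series":{"type":"array","items":{"type":"object","properties":{"jaw":{"type":"number"},"translation":{"type":"array","items":{"type":"number"}},"dr":{"type":"array","items":{"type":"number"}}}}},"force":{"type":"number"}},"required":["series"]}

```bash
mkdir -p pics; cat > h.py <<'E'
import numpy as np, cv2
from workcell import get_obs, camera, close_job
def ray(c,u,v):
    d=np.array([(u-c['cx'])/c['fx'],(v-c['cy'])/c['fy'],1.]);return np.array(c['xyz']),np.array(c['rotation'])@d
def onz(c,u,v,z):
    o,d=ray(c,u,v);return o+d*(z-o[2])/d[2]
def proj(c,p):
    q=np.array(c['rotation']).T@(np.array(p,float)-np.array(c['xyz']));return c['fx']*q[0]/q[2]+c['cx'],c['fy']*q[1]/q[2]+c['cy']
E
python3 - <<'E'
from h import *
o=get_obs();print(o)
for n in('top','side'):
    c=camera(n);print({k:v for k,v in c.items() if k!='pixels'})
    cv2.imwrite(f'pics/{n}0.png',c['pixels']);
    import pickle;pickle.dump(c,open(n+'0.pkl','wb'))
E
```

```text
{'time_s': 0.0, 'joints': array([ 1.10077643,  0.33389621,  0.03987002,  1.46629065, -0.01336459,
        1.34329314, -0.0584746 ]), 'joint_velocities': array([ 2.04313008e-04,  5.72147947e-04, -4.06956121e-06, -5.75017578e-04,
        8.27270184e-04, -3.66444418e-04,  7.98948821e-04]), 'tau': array([-8.19256438e-04, -6.56352282e+01,  1.33492336e+00, -4.03793907e+01,
       -5.96786616e-02,  4.49117634e-02,  1.63862060e-04]), 'eef_pos': array([ 235.33626339, -605.39057602,  221.65925035]), 'tool_rot': array([-3.13997687e+00,  1.42757061e-04,  3.70839511e-01]), 'contact_force': array([-0.30556928, -0.25050087, -0.22455575]), 'ft_torque': array([ 0.01519998, -0.02875907, -0.01971049]), 'grip_force': 0.0, 'opening': 1.0002270244335467}
{'fx': 390.2819733349791, 'fy': 390.2819733349791, 'cx': 254.3947474930383, 'cy': 186.68100440957966, 'xyz': array([ 463.72998394,  -36.65651143, 1067.43600632]), 'rotation': array([-3.03648396, -0.00393254, -1.55812506])}
{'fx': 435.578928339577, 'fy': 435.578928339577, 'cx': 251.92553145394695, 'cy': 193.797282606341, 'xyz': array([ 800.14597892, -797.69097262, 1149.95832352]), 'rotation': array([-2.50551466, -0.01032629,  0.34475151])}
```

View pics/top0.png

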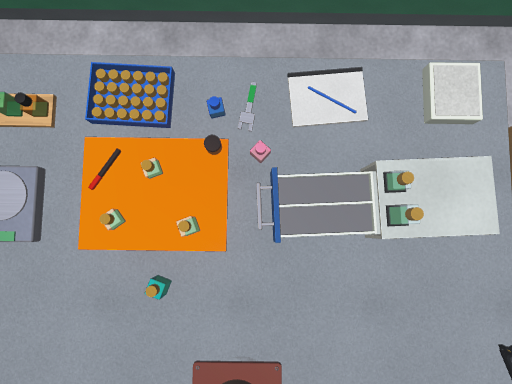

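View pics/side0.png

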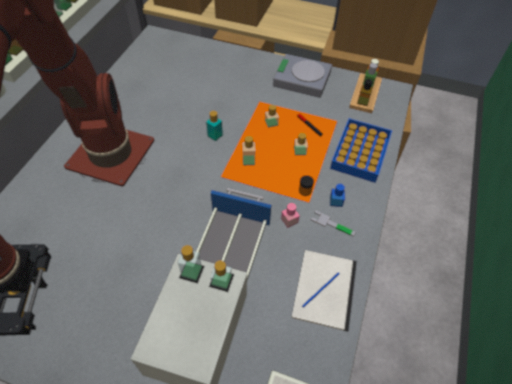

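The top view shows the mat flacons' caps at about (151,167), (113,219) and (187,226), the masters' caps at (407,178) and (417,215), and the handle at (263,205). In the side view the tall flacon is at (249,152), and the tall master is on the left at (187,262).

```bash
cat > m.py <<'E'
from h import *
import pickle
from scipy.spatial.transform import Rotation as R
def cam(n):
    c=pickle.load(open(n+'.pkl','rb'));r=np.array(c['rotation'])
    if r.shape==(3,): c['rotation']=R.from_euler('xyz',r).as_matrix()
    return c
def brass(c):
    hsv=cv2.cvtColor(c['pixels'],cv2.COLOR_BGR2HSV)
    m=cv2.inRange(hsv,(10,90,60),(22,215,225))
    m=cv2.morphologyEx(m,cv2.MORPH_OPEN,np.ones((3,3)))
    n,_,s,ce=cv2.connectedComponentsWithStats(m)
    return [(ce[i].round(1),s[i]) for i in range(1,n) if 40<s[i][4]<800]
def tri(c1,p1,c2,p2):
    o1,d1=ray(c1,*p1);o2,d2=ray(c2,*p2)
    t=np.linalg.lstsq(np.c_[d1,-d2],o2-o1,rcond=None)[0]
    a=o1+d1*t[0];b=o2+d2*t[1];return (a+b)/2,np.linalg.norm(a-b)
E
python3 - <<'E'
from m import *
t,s=cam('top0'),cam('side0')
for c in(t,s):
    print('--')
    for p,st in brass(c): print(p,st)
for n,q in dict(panelL=(277,170,101),panelR=(277,241,101),handle=(261,205,75),cab1=(376,161,140),cab2=(381,237,140),cab3=(498,234,140),cab4=(494,157,140)).items(): print(n,onz(t,*q).round())
for n,c,b in(('t',t,(70,130,210,260)),('d',t,(250,150,440,250)),('s',s,(225,95,325,200))):
    x0,y0,x1,y1=b;k=min(800//(x1-x0),600//(y1-y0));cv2.imwrite(f'pics/c_{n}.png',cv2.resize(c['pixels'][y0:y1,x0:x1],None,fx=k,fy=k,interpolation=cv2.INTER_CUBIC));print(n,k)
E
```

```text
--
[161.9  90.6] [156  72  12  38 301]
[148.8 102.8] [144  97  11  12 100]
[121.9 114. ] [ 92 107  62  14 516]
[159.6 116.2] [155 111  10  11  93]
[510.2 142.9] [509 127   3  36  89]
[147.  165.2] [141 160  13  12 121]
[405.2 178. ] [397 172  17  13 172]
[414.3 213.7] [406 208  18  12 184]
[106.3 218.5] [100 213  14  12 131]
[183.7 225.7] [178 220  13  12 124]
[151.9 290.3] [146 285  13  12 123]
--
[271.  110.7] [265 104  13  14 107]
[406.4 127.7] [401 108  10  40 195]
[213.1 115.2] [210 111   7  10  61]
[346.6 142.2] [338 124  18  38 245]
[356.5 145.3] [348 127  18  38 247]
[366.7 148.1] [358 129  18  39 251]
[301.3 138.6] [295 133  13  11  98]
[376.9 151. ] [369 132  17  39 256]
[248.3 142.7] [242 136  14  13 132]
[248.6 152. ] [242 150  14   5  69]
[187.1 252.1] [182 245  11  15 137]
[219.9 267. ] [215 260  11  15 131]
panelL [608. -95. 101.]
panelR [432. -96. 101.]
handle [522. -57.  75.]
cab1 [ 628. -331.  140.]
cab2 [ 446. -339.  140.]
cab3 [ 457. -617.  140.]
cab4 [ 641. -617.  140.]
t 4
d 4
s 5
```

View pics/c_t.png

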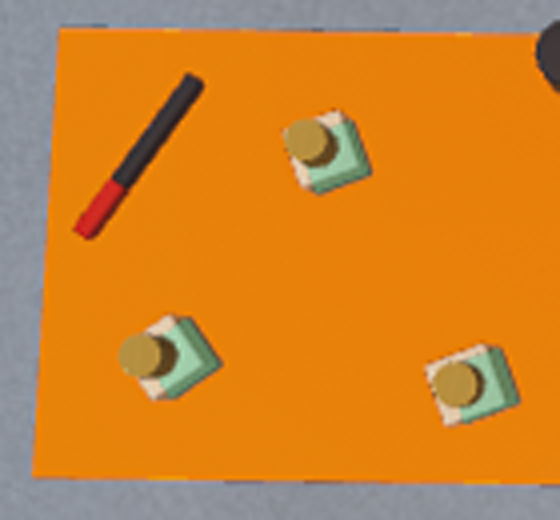

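View pics/c_d.png

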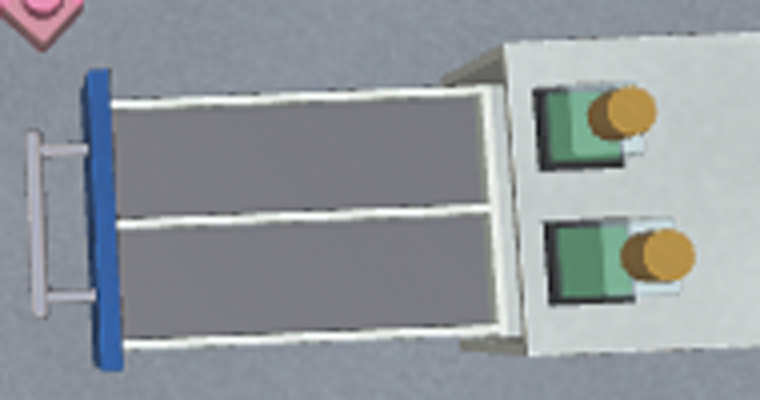

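View pics/c_s.png

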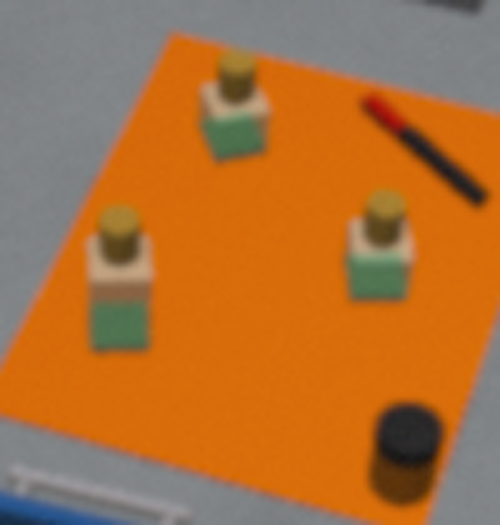

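The crops show the tall flacon's cap top at full-image (184.5,226) and the shorts' at (147.5,165.5) and (107,219). The masters' cap tops are at (407.5,177.5) for the short and (417,213.5) for the tall. The tall row is therefore the lower row in the picture, the one nearer the robot.

```bash
python3 - <<'E'
from m import *
t,s=cam('top0'),cam('side0')
for n,p,q,z in(('tall',(184.5,226),(249,138.2),115),('s1',(147.5,165.5),(302.2,135.8),83),('s2',(107,218.7),(272.4,107.4),83),('mS',(407.5,177.5),(221,262),224),('mT',(417,213.5),(188,247.5),256)):
    print(n,onz(t,*p,z).round(1),onz(s,*q,z).round(1),[x.round(1) for x in [tri(t,p,s,q)[0]]])
f=lambda u,v,z:onz(t,u/4+250,v/4+150,z)[:2].round(1)
for a,b in(((112,103),(480,91)),((118,224),(488,209)),((125,345),(494,330))):
    A,B=f(*a,30),f(*b,30);d=B-A;print('wall',A,B,np.arctan2(d[1],d[0]))
print('panel inner top',f(110,70,101),f(122,370,101),'outer',f(87,70,101),f(98,370,101))
print('handle',f(34,133,75),f(40,314,75),'cabface',f(503,45,140),f(527,355,140))
E
```

```text
tall [466.1 129.2 115. ] [466.8 134.1 115. ] [array([467.3, 128.9, 120.1])]
s1 [618.3 233.8  83. ] [621.4 235.9  83. ] [array([619.9, 234.7,  83. ])]
s2 [481.9 329.8  83. ] [483.2 333.7  83. ] [array([483.1, 329.2,  86.6])]
mS [ 577.3 -372.6  224. ] [ 577.2 -365.   224. ] [array([ 577.6, -369.1,  231.5])]
mT [ 497.7 -377.5  256. ] [ 498.3 -371.4  256. ] [array([ 498.8, -374.5,  261.6])]
wall [ 603.5 -102.3] [ 614.9 -349.4] -1.5246938492987454
wall [ 522.4 -106.8] [ 535.6 -353.3] -1.5172977289992782
wall [ 442.7 -111.9] [ 455.6 -355.7] -1.5179334003874898
panel inner top [614.8 -96.4] [ 428.9 -105. ] outer [614.6 -82. ] [428.7 -90.2]
handle [577.4 -49.6] [462.3 -54.8] cabface [ 627.  -330.6] [ 442.  -341.1]
```

servo_tool(series=[{"jaw": 1, "translation": [31, -26.1, -7.8], "dr": [0, 0, -71.6]}, {"jaw": 1, "translation": [31, -26.1, -7.8], "dr": [0, 0, -71.6]}, {"jaw": 1, "translation": [31, -26.1, -7.8], "dr": [0, 0, -71.6]}, {"jaw": 1, "translation": [31, -26.1, -7.8], "dr": [0, 0, -71.6]}, {"jaw": 1, "translation": [31, -26.1, -7.8], "dr": [0, 0, -71.6]}, {"jaw": 1, "translation": [31, -26.1, -7.8], "dr": [0, 0, -71.6]}, {"jaw": 1, "translation": [31, -26.1, -7.8], "dr": [0, 0, -71.6]}, {"jaw": 1, "translation": [31, -26.1, -7.8], "dr": [0, 0, -71.6]}, {"jaw": 1, "translation": [31, -26.1, -7.8], "dr": [0, 0, -71.6]}, {"jaw": 1, "translation": [31, -26.1, -7.8], "dr": [0, 0, -71.6]}, {"jaw": 1, "translation": [31, -26.1, -7.8], "dr": [0, 0, -71.6]}, {"jaw": 1, "translation": [31, -26.1, -7.8], "dr": [0, 0, -71.6]}], force=15)

```text
time_s: 1.1
eef_pos: [431.0, -248.2, 300.9]
tool_rot: [3.141, 0.0, 1.625]
contact_force: [1.0, -0.5, -0.7]
opening: 1.001
grip_force: 0.0
```

servo_tool(series=[{"jaw": 1, "translation": [47.3, 21.2, 14]}, {"jaw": 1, "translation": [47.3, 21.2, 14]}, {"jaw": 1, "translation": [47.3, 21.2, 14]}, {"jaw": 1, "translation": [47.3, 21.2, 14]}, {"jaw": 1, "translation": [47.3, 21.2, 14]}, {"jaw": 1, "translation": [47.3, 21.2, 14]}, {"jaw": 1, "translation": [47.3, 21.2, 14]}, {"jaw": 1, "translation": [47.3, 21.2, 14]}, {"jaw": 1, "translation": [47.3, 21.2, 14]}, {"jaw": 1, "translation": [47.3, 21.2, 14]}, {"jaw": 1, "translation": [47.3, 21.2, 14]}, {"jaw": 1, "translation": [47.3, 21.2, 14]}])

```text
invalid input at $.series[0]: expected keys jaw, translation, dr
```

servo_tool(series=[{"jaw": 1, "translation": [4, 1.7, 1]}, {"jaw": 1, "translation": [4, 1.7, 1]}, {"jaw": 1, "translation": [4, 1.7, 1]}])

```text
invalid input at $.series[0]: expected keys jaw, translation, dr
```

servo_tool(series=[{"jaw": 1, "translation": [47.3, 21.2, 14], "dr": [0, 0, 0]}, {"jaw": 1, "translation": [47.3, 21.2, 14], "dr": [0, 0, 0]}, {"jaw": 1, "translation": [47.3, 21.2, 14], "dr": [0, 0, 0]}, {"jaw": 1, "translation": [47.3, 21.2, 14], "dr": [0, 0, 0]}, {"jaw": 1, "translation": [47.3, 21.2, 14], "dr": [0, 0, 0]}, {"jaw": 1, "translation": [47.3, 21.2, 14], "dr": [0, 0, 0]}, {"jaw": 1, "translation": [47.3, 21.2, 14], "dr": [0, 0, 0]}, {"jaw": 1, "translation": [47.3, 21.2, 14], "dr": [0, 0, 0]}, {"jaw": 1, "translation": [47.3, 21.2, 14], "dr": [0, 0, 0]}, {"jaw": 1, "translation": [47.3, 21.2, 14], "dr": [0, 0, 0]}, {"jaw": 1, "translation": [47.3, 21.2, 14], "dr": [0, 0, 0]}, {"jaw": 1, "translation": [47.3, 21.2, 14], "dr": [0, 0, 0]}])

```text
time_s: 2.1
eef_pos: [606.2, 199.0, 168.5]
tool_rot: [-3.141, 0.001, 1.616]
contact_force: [0.5, 0.1, 0.6]
opening: 1.0
grip_force: 0.0
```

servo_tool(series=[{"jaw": 1, "translation": [3, 1.4, 2], "dr": [0, 0, 0]}, {"jaw": 1, "translation": [3, 1.4, 3], "dr": [0, 0, 0]}, {"jaw": 1, "translation": [3, 1.4, 3], "dr": [0, 0, 0]}])

```text
time_s: 2.35
eef_pos: [616.3, 230.1, 135.8]
tool_rot: [-3.135, 0.001, 1.621]
contact_force: [0.0, -1.0, -0.6]
opening: 0.999
grip_force: 0.0
```

```bash
cat >> m.py <<'E'
def wcam():
    o=get_obs();c=camera('wrist');T=np.array(c['tool_from_camera'])
    Rw=R.from_euler('xyz',o['tool_rot']).as_matrix()
    c['rotation']=Rw@T[:3,:3];c['xyz']=np.array(o['eef_pos'])+Rw@T[:3,3];return o,c
def shift(o,p):
    Rw=R.from_euler('xyz',o['tool_rot']).as_matrix();return (Rw.T@(np.array(p)-o['eef_pos'])/10).round(2)
E
python3 - <<'E'
from m import *
o,c=wcam();print(o['eef_pos'],o['tool_rot'],c['xyz'])
print('cap exp',proj(c,(619.5,234.5,83)))
for p,st in brass(c):print(p,st)
cv2.imwrite('pics/w1.png',c['pixels'])
E
```

```text
[616.29858173 230.14374741 135.77382157] [-3.13544623e+00  1.10359582e-03  1.62111964e+00] [614.15643699 304.28857252 297.07366775]
cap exp (np.float64(259.7704432272486), np.float64(198.4349109173357))
[100.  16.] [ 91   8  19  16 139]
[94.9 82. ] [ 86  76  18  11 136]
[ 82.5 263.2] [ 71 237  29  54 765]
[428.1 263.3] [411 237  30  54 773]
```

View pics/w1.png

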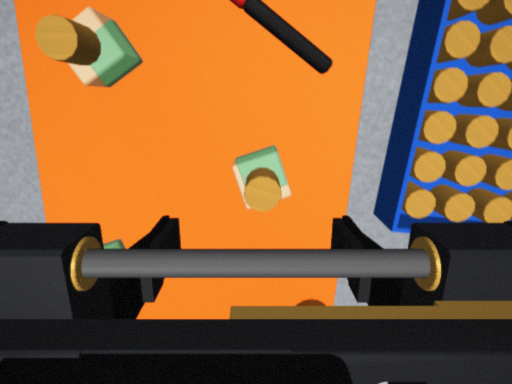

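The wrist view shows short 1's cap top at (262.5,190), centred between the fingers, and short 2's at (57,37).

```bash
python3 - <<'E'
from m import *
o=get_obs();print(o['eef_pos'],o['tool_rot'])
c=camera('wrist');T=np.array(c['tool_from_camera']);Rw=R.from_euler('xyz',o['tool_rot']).as_matrix()
c['rotation']=Rw@T[:3,:3];c['xyz']=np.array(o['eef_pos'])+Rw@T[:3,3]
p=onz(c,262.5,190,83);print(p,onz(c,57,37,83));print(shift(o,[p[0],p[1],53]),shift(o,[619.5,234.5,53]))
E
```

```text
[617.11494693 228.53915215 137.66145053] [-3.13747653e+00  1.70858463e-03  1.61911703e+00]
[622.14479783 238.8432189   83.        ] [484.23012492 335.0933234   83.        ]
[1.02 0.59 8.46] [0.6  0.3  8.46]
```

servo_tool(series=[{"jaw": 1, "translation": [0.8, 0.5, 3], "dr": [0, 0, 0]}, {"jaw": 1, "translation": [0.8, 0.5, 6], "dr": [0, 0, 0]}, {"jaw": 1, "translation": [0.8, 0.5, 7.6], "dr": [0, 0, 0]}, {"jaw": 1, "translation": [0.8, 0.5, 8.2], "dr": [0, 0, 0]}, {"jaw": 1, "translation": [0.8, 0.5, 8.3], "dr": [0, 0, 0]}, {"jaw": -0.6, "translation": [0.8, 0.5, 8.3], "dr": [0, 0, 0]}, {"jaw": -0.8, "translation": [0.8, 0.5, 8.3], "dr": [0, 0, 0]}, {"jaw": -0.8, "translation": [0.8, 0.5, 8.3], "dr": [0, 0, 0]}, {"jaw": -0.8, "translation": [0.8, 0.5, 8.3], "dr": [0, 0, 0]}, {"jaw": -0.8, "translation": [0.8, 0.5, 8.3], "dr": [0, 0, 0]}])

```text
time_s: 3.28
eef_pos: [622.7, 238.5, 58.1]
tool_rot: [3.14, -0.0, 1.62]
contact_force: [0.1, -0.6, -0.4]
opening: 0.703
grip_force: 0.0
```

servo_tool(series=[{"jaw": -0.9, "translation": [-0.1, -0.1, 0.4], "dr": [0, 0, 0]}, {"jaw": -0.9, "translation": [-0.1, -0.1, 0.4], "dr": [0, 0, 0]}, {"jaw": -0.9, "translation": [-0.1, -0.1, 0.4], "dr": [0, 0, 0]}, {"jaw": -0.9, "translation": [-0.1, -0.1, 0.4], "dr": [0, 0, 0]}, {"jaw": -0.9, "translation": [-0.1, -0.1, 0.4], "dr": [0, 0, 0]}, {"jaw": -0.9, "translation": [-0.1, -0.1, 0.4], "dr": [0, 0, 0]}, {"jaw": -0.9, "translation": [-0.1, -0.1, 0.4], "dr": [0, 0, 0]}, {"jaw": -0.9, "translation": [-0.1, -0.1, 0.4], "dr": [0, 0, 0]}])

```text
time_s: 3.95
eef_pos: [621.2, 237.4, 53.1]
tool_rot: [-3.141, -0.0, 1.62]
contact_force: [-0.8, -0.2, -0.3]
opening: 0.32
grip_force: 15.0
```

servo_tool(force=22, series=[{"jaw": -0.9, "translation": [0, 0, -1], "dr": [0, 0, 0]}, {"jaw": -0.9, "translation": [0, 0, -3], "dr": [0, 0, 0]}, {"jaw": -0.9, "translation": [-1, -0.2, -6], "dr": [0, 0, 0]}, {"jaw": -0.9, "translation": [-3, -0.5, -9], "dr": [0, 0, 0]}, {"jaw": -0.9, "translation": [-6, -0.9, -11.5], "dr": [0, 0, 0]}, {"jaw": -0.9, "translation": [-9.5, -1.5, -13], "dr": [0, 0, 0]}, {"jaw": -0.9, "translation": [-13.3, -2, -13], "dr": [0, 0, 0]}, {"jaw": -0.9, "translation": [-17.2, -2.6, -13], "dr": [0, 0, 0]}, {"jaw": -0.9, "translation": [-21.1, -3.2, -13], "dr": [0, 0, 0]}, {"jaw": -0.9, "translation": [-25, -3.8, -13], "dr": [0, 0, 0]}, {"jaw": -0.9, "translation": [-29, -4.5, -13], "dr": [0, 0, 0]}, {"jaw": -0.9, "translation": [-33, -5.1, -13], "dr": [0, 0, 0]}])

```text
time_s: 4.95
eef_pos: [586.1, -96.5, 184.1]
tool_rot: [3.141, 0.0, 1.621]
contact_force: [1.8, -0.1, -1.7]
opening: 0.311
grip_force: 22.0
```

servo_tool(series=[{"jaw": -0.9, "translation": [-3.8, -0.6, 0], "dr": [0, 0, 0]}, {"jaw": -0.9, "translation": [-7.3, -1.1, 0], "dr": [0, 0, 0]}, {"jaw": -0.9, "translation": [-10.5, -1.6, 0], "dr": [0, 0, 0]}, {"jaw": -0.9, "translation": [-13, -2, 1], "dr": [0, 0, 0]}, {"jaw": -0.9, "translation": [-14.8, -2.3, 3], "dr": [0, 0, 0]}, {"jaw": -0.9, "translation": [-15.6, -2.4, 5.5], "dr": [0, 0, 0]}, {"jaw": -0.9, "translation": [-15.8, -2.4, 8], "dr": [0, 0, 0]}, {"jaw": -0.9, "translation": [-15.8, -2.4, 9.7], "dr": [0, 0, 0]}, {"jaw": -0.9, "translation": [-15.8, -2.4, 10.5], "dr": [0, 0, 0]}, {"jaw": -0.9, "translation": [-15.8, -2.4, 11], "dr": [0, 0, 0]}, {"jaw": -0.9, "translation": [-15.8, -2.4, 11], "dr": [0, 0, 0]}])

```text
time_s: 5.87
eef_pos: [570.6, -253.4, 73.1]
tool_rot: [-3.141, -0.0, 1.621]
contact_force: [0.0, 0.5, -1.6]
opening: 0.314
grip_force: 22.0
```

```bash
python3 - <<'E'
from m import *
o,c=wcam();print(o['eef_pos'],o['contact_force'],shift(o,[570,-254,62]))
cv2.imwrite('pics/w2.png',c['pixels'])
E
```

```text
[ 570.61600229 -253.39897524   73.08446499] [ 0.02425906  0.525318   -1.58819165] [-0.06 -0.06  1.11]
```

View pics/w2.png

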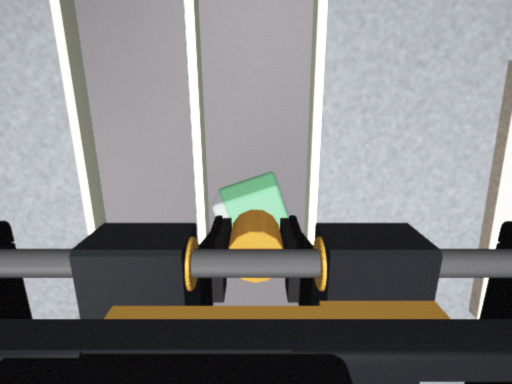

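The wrist view shows the flacon between its row's walls (at about columns 207 and 312), roughly centred.

servo_tool(series=[{"jaw": -0.9, "translation": [0, 0, 0.4], "dr": [0, 0, 0]}, {"jaw": -0.9, "translation": [0, 0, 0.7], "dr": [0, 0, 0]}, {"jaw": -0.9, "translation": [0, 0, 0.9], "dr": [0, 0, 0]}, {"jaw": -0.9, "translation": [0, 0, 1.05], "dr": [0, 0, 0]}, {"jaw": -0.9, "translation": [0, 0, 1.1], "dr": [0, 0, 0]}, {"jaw": -0.9, "translation": [0, 0, 1.1], "dr": [0, 0, 0]}])

```text
time_s: 6.42
eef_pos: [570.7, -253.8, 62.2]
tool_rot: [3.142, -0.0, 1.62]
contact_force: [-0.2, 0.2, -1.6]
opening: 0.31
grip_force: 22.0
```

servo_tool(series=[{"jaw": -0.9, "translation": [0, 0, 0.05], "dr": [0, 0, 0]}, {"jaw": -0.9, "translation": [0, 0, 0.1], "dr": [0, 0, 0]}, {"jaw": -0.9, "translation": [0, 0, 0.12], "dr": [0, 0, 0]}])

```text
time_s: 6.67
eef_pos: [570.8, -253.9, 62.0]
tool_rot: [3.141, 0.001, 1.62]
contact_force: [-3.7, 1.0, 7.9]
opening: 0.315
grip_force: 22.0
```

Contact (about 8 N). Release.

servo_tool(series=[{"jaw": -0.2, "translation": [0, 0, -0.05], "dr": [0, 0, 0]}, {"jaw": 0.2, "translation": [0, 0, -0.05], "dr": [0, 0, 0]}, {"jaw": 0.2, "translation": [0, 0, -0.05], "dr": [0, 0, 0]}, {"jaw": 0.2, "translation": [0, 0, -0.05], "dr": [0, 0, 0]}, {"jaw": 0.2, "translation": [0, 0, -0.05], "dr": [0, 0, 0]}, {"jaw": 0.2, "translation": [0, 0, -1], "dr": [0, 0, 0]}, {"jaw": 0.2, "translation": [0, 0, -3], "dr": [0, 0, 0]}, {"jaw": 0.2, "translation": [0, 0, -6], "dr": [0, 0, 0]}, {"jaw": 0.2, "translation": [0, 0, -9.5], "dr": [0, 0, 0]}])

```text
time_s: 7.42
eef_pos: [569.6, -253.3, 156.2]
tool_rot: [-3.139, -0.002, 1.621]
contact_force: [0.0, -0.5, 0.2]
opening: 0.598
grip_force: 0.0
```

```bash
python3 - <<'E'
from m import *
o=get_obs();print(o['eef_pos'],shift(o,[483.5,332.5,130]))
E
```

```text
[ 569.6248742  -253.29123765  156.16841947] [58.93 -5.67  2.73]
```

servo_tool(series=[{"jaw": 0.5, "translation": [4, -0.4, -1], "dr": [0, 0, 0]}, {"jaw": 0.5, "translation": [59, -5.7, -1], "dr": [0, 0, 0]}, {"jaw": 0.5, "translation": [59, -5.7, -1], "dr": [0, 0, 0]}, {"jaw": 0.5, "translation": [59, -5.7, -1], "dr": [0, 0, 0]}, {"jaw": 0.5, "translation": [59, -5.7, -1], "dr": [0, 0, 0]}, {"jaw": 0.5, "translation": [59, -5.7, -1], "dr": [0, 0, 0]}, {"jaw": 0.5, "translation": [59, -5.7, -1], "dr": [0, 0, 0]}, {"jaw": 0.5, "translation": [59, -5.7, -1], "dr": [0, 0, 0]}, {"jaw": 0.5, "translation": [59, -5.7, -1], "dr": [0, 0, 0]}, {"jaw": 0.5, "translation": [59, -5.7, -1], "dr": [0, 0, 0]}, {"jaw": 0.5, "translation": [59, -5.7, -1], "dr": [0, 0, 0]}, {"jaw": 0.5, "translation": [59, -5.7, -1], "dr": [0, 0, 0]}])

```text
time_s: 8.42
eef_pos: [497.7, 241.4, 167.0]
tool_rot: [3.14, 0.0, 1.62]
contact_force: [1.5, -0.3, 0.1]
opening: 0.752
grip_force: 0.0
```

```bash
python3 - <<'E'
from m import *
o=get_obs();print(o['eef_pos'],o['tool_rot'],shift(o,[483.5,332.5,53.5]))
E
```

```text
[497.65445868 241.35537486 167.02097673] [3.14028498e+00 1.92757217e-04 1.62011233e+00] [ 9.18 -0.98 11.35]
```

servo_tool(series=[{"jaw": 0.5, "translation": [4, -0.4, 1], "dr": [0, 0, 0]}, {"jaw": 0.5, "translation": [7.5, -0.9, 3], "dr": [0, 0, 0]}, {"jaw": 0.5, "translation": [9, -0.9, 5.5], "dr": [0, 0, 0]}, {"jaw": 0.5, "translation": [9, -0.9, 8], "dr": [0, 0, 0]}, {"jaw": 0.5, "translation": [9, -0.9, 10], "dr": [0, 0, 0]}, {"jaw": 0.5, "translation": [9, -0.9, 11], "dr": [0, 0, 0]}, {"jaw": 0.5, "translation": [9, -0.9, 11.2], "dr": [0, 0, 0]}, {"jaw": 0.5, "translation": [9, -0.9, 11.2], "dr": [0, 0, 0]}])

```text
time_s: 9.08
eef_pos: [484.9, 328.8, 54.4]
tool_rot: [-3.141, 0.0, 1.62]
contact_force: [-0.4, 0.1, 0.3]
opening: 0.748
grip_force: 0.0
```

```bash
python3 - <<'E'
from m import *
o=get_obs();print(o['eef_pos'],o['tool_rot'],shift(o,[483.5,332.5,53.5]))
E
```

```text
[484.90099175 328.7533178   54.41189488] [-3.14148646e+00  4.85981588e-05  1.62001010e+00] [ 0.38 -0.12  0.09]
```

servo_tool(series=[{"jaw": 0, "translation": [0.3, -0.1, 0.1], "dr": [0, 0, 0]}, {"jaw": -0.9, "translation": [0.3, -0.1, 0.1], "dr": [0, 0, 0]}, {"jaw": -0.9, "translation": [0.3, -0.1, 0.1], "dr": [0, 0, 0]}, {"jaw": -0.9, "translation": [0.3, -0.1, 0.1], "dr": [0, 0, 0]}, {"jaw": -0.9, "translation": [0.3, -0.1, 0.1], "dr": [0, 0, 0]}, {"jaw": -0.9, "translation": [0.3, -0.1, 0.1], "dr": [0, 0, 0]}, {"jaw": -0.9, "translation": [0.3, -0.1, 0.1], "dr": [0, 0, 0]}, {"jaw": -0.9, "translation": [0.3, -0.1, 0.1], "dr": [0, 0, 0]}, {"jaw": -0.9, "translation": [0.3, -0.1, 0.1], "dr": [0, 0, 0]}])

```text
time_s: 9.83
eef_pos: [483.5, 331.9, 53.1]
tool_rot: [-3.142, -0.0, 1.62]
contact_force: [-0.2, -0.0, 2.0]
opening: 0.314
grip_force: 21.9
```

```bash
python3 - <<'E'
from m import *
o=get_obs();print(o['eef_pos'],o['opening'],o['grip_force'],shift(o,[565,-154,190]))
E
```

```text
[483.51045654 331.91280352  53.07245169] 0.3143827514117521 21.910377787426114 [-48.93   5.73 -13.7 ]
```

servo_tool(series=[{"jaw": -0.9, "translation": [0, 0, -1], "dr": [0, 0, 0]}, {"jaw": -0.9, "translation": [0, 0, -3], "dr": [0, 0, 0]}, {"jaw": -0.9, "translation": [-1, 0.1, -6], "dr": [0, 0, 0]}, {"jaw": -0.9, "translation": [-3, 0.4, -9], "dr": [0, 0, 0]}, {"jaw": -0.9, "translation": [-6, 0.7, -12], "dr": [0, 0, 0]}, {"jaw": -0.9, "translation": [-9.5, 1.1, -13.7], "dr": [0, 0, 0]}, {"jaw": -0.9, "translation": [-13.3, 1.6, -13.7], "dr": [0, 0, 0]}, {"jaw": -0.9, "translation": [-17.2, 2, -13.7], "dr": [0, 0, 0]}, {"jaw": -0.9, "translation": [-21.1, 2.5, -13.7], "dr": [0, 0, 0]}, {"jaw": -0.9, "translation": [-25, 2.9, -13.7], "dr": [0, 0, 0]}, {"jaw": -0.9, "translation": [-29, 3.4, -13.7], "dr": [0, 0, 0]}, {"jaw": -0.9, "translation": [-33, 3.9, -13.7], "dr": [0, 0, 0]}])

```text
time_s: 10.83
eef_pos: [538.7, 2.4, 190.8]
tool_rot: [3.141, 0.0, 1.621]
contact_force: [0.8, 0.6, -1.6]
opening: 0.318
grip_force: 21.9
```

servo_tool(series=[{"jaw": -0.9, "translation": [-3.8, 0.4, 0], "dr": [0, 0, 0]}, {"jaw": -0.9, "translation": [-7.3, 0.8, 0], "dr": [0, 0, 0]}, {"jaw": -0.9, "translation": [-10.5, 1.2, 0], "dr": [0, 0, 0]}, {"jaw": -0.9, "translation": [-13.2, 1.5, 0], "dr": [0, 0, 0]}, {"jaw": -0.9, "translation": [-15.2, 1.7, 0], "dr": [0, 0, 0]}, {"jaw": -0.9, "translation": [-15.9, 1.8, 0.5], "dr": [0, 0, 0]}, {"jaw": -0.9, "translation": [-15.9, 1.8, 2], "dr": [0, 0, 0]}, {"jaw": -0.9, "translation": [-15.9, 1.8, 3], "dr": [0, 0, 0]}, {"jaw": -0.9, "translation": [-15.9, 1.8, 3], "dr": [0, 0, 0]}])

```text
time_s: 11.58
eef_pos: [563.3, -152.3, 157.7]
tool_rot: [-3.138, -0.002, 1.622]
contact_force: [-0.8, 0.3, -1.7]
opening: 0.311
grip_force: 21.9
```

```bash
python3 - <<'E'
from m import *
import pickle
o=get_obs();print(o['eef_pos'],o['contact_force'],shift(o,[565,-154,73]))
o,c=wcam();a=c['pixels'];c2=camera('side')
cv2.imwrite('pics/w3.png',np.hstack([cv2.resize(a,(400,300)),cv2.resize(c2['pixels'][150:330,130:370],(400,300))]))
E
```

```text
[ 563.27896685 -152.31211508  157.67389714] [-0.81900173  0.29328296 -1.67395448] [-0.19  0.19  8.47]
```

View pics/w3.png

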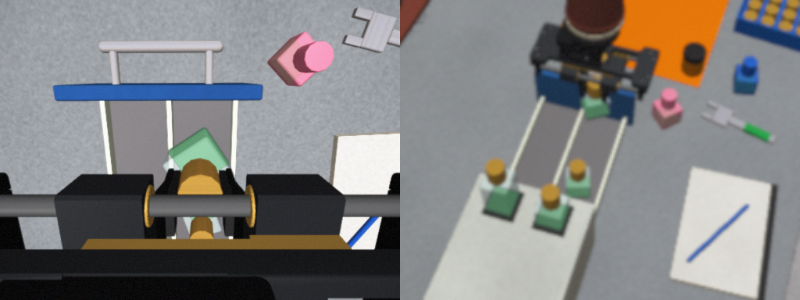

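In this view the second short is above its row just behind the blue front, and the first short stands in the same row near the cabinet, at (578,180) in the composite.

servo_tool(series=[{"jaw": -0.9, "translation": [-0.1, 0.1, 1], "dr": [0, 0, 0]}, {"jaw": -0.9, "translation": [-0.1, 0.1, 3], "dr": [0, 0, 0]}, {"jaw": -0.9, "translation": [-0.1, 0.1, 5.5], "dr": [0, 0, 0]}, {"jaw": -0.9, "translation": [-0.1, 0.1, 7.5], "dr": [0, 0, 0]}, {"jaw": -0.9, "translation": [-0.1, 0.1, 8.6], "dr": [0, 0, 0]}, {"jaw": -0.9, "translation": [-0.1, 0.1, 9.1], "dr": [0, 0, 0]}, {"jaw": -0.9, "translation": [-0.1, 0.1, 9.3], "dr": [0, 0, 0]}, {"jaw": -0.9, "translation": [-0.1, 0.1, 9.4], "dr": [0, 0, 0]}, {"jaw": -0.9, "translation": [-0.1, 0.1, 9.4], "dr": [0, 0, 0]}])

```text
time_s: 12.43
eef_pos: [566.5, -154.7, 67.0]
tool_rot: [3.14, 0.001, 1.621]
contact_force: [-0.3, 0.0, -0.2]
opening: 0.318
grip_force: 21.9
```

servo_tool(series=[{"jaw": -0.9, "translation": [0, -0.1, 0.15], "dr": [0, 0, 0]}, {"jaw": -0.9, "translation": [0, -0.1, 0.3], "dr": [0, 0, 0]}, {"jaw": -0.9, "translation": [0, -0.1, 0.4], "dr": [0, 0, 0]}, {"jaw": -0.9, "translation": [0, -0.1, 0.45], "dr": [0, 0, 0]}, {"jaw": -0.9, "translation": [0, -0.1, 0.45], "dr": [0, 0, 0]}])

```text
time_s: 12.85
eef_pos: [564.9, -154.8, 62.0]
tool_rot: [3.141, 0.0, 1.62]
contact_force: [-1.4, 0.9, 2.8]
opening: 0.317
grip_force: 21.9
```

Contact. Release.

servo_tool(series=[{"jaw": -0.2, "translation": [0, 0, 0], "dr": [0, 0, 0]}, {"jaw": 0.2, "translation": [0, 0, 0], "dr": [0, 0, 0]}, {"jaw": 0.2, "translation": [0, 0, 0], "dr": [0, 0, 0]}, {"jaw": 0.2, "translation": [0, 0, 0], "dr": [0, 0, 0]}, {"jaw": 0.2, "translation": [0, 0, 0], "dr": [0, 0, 0]}, {"jaw": 0.2, "translation": [0, 0, -1], "dr": [0, 0, 0]}, {"jaw": 0.2, "translation": [0, 0, -3], "dr": [0, 0, 0]}, {"jaw": 0.2, "translation": [0, 0, -6], "dr": [0, 0, 0]}, {"jaw": 0.4, "translation": [0, 0, -9.5], "dr": [0, 0, 0]}, {"jaw": 0.4, "translation": [0, 0, -11], "dr": [0, 0, 0]}])

```text
time_s: 13.68
eef_pos: [566.5, -154.6, 176.7]
tool_rot: [3.137, 0.002, 1.621]
contact_force: [0.9, 0.8, -0.0]
opening: 0.666
grip_force: 0.0
```

```bash
python3 - <<'E'
from m import *
o=get_obs();print(o['eef_pos'],shift(o,[466.5,131.5,172]))
E
```

```text
[ 566.47208266 -154.62425552  176.69166965] [29.08 -8.56  0.38]
```

servo_tool(series=[{"jaw": 0.5, "translation": [29.1, -8.5, 0.5], "dr": [0, 0, 0]}, {"jaw": 0.5, "translation": [29.1, -8.5, 0.5], "dr": [0, 0, 0]}, {"jaw": 0.5, "translation": [29.1, -8.5, 0.5], "dr": [0, 0, 0]}, {"jaw": 0.5, "translation": [29.1, -8.5, 0.5], "dr": [0, 0, 0]}, {"jaw": 0.5, "translation": [29.1, -8.5, 0.5], "dr": [0, 0, 0]}, {"jaw": 0.5, "translation": [29.1, -8.5, 0.5], "dr": [0, 0, 0]}, {"jaw": 0.5, "translation": [29.1, -8.5, 0.5], "dr": [0, 0, 0]}, {"jaw": 0.5, "translation": [29.1, -8.5, 0.5], "dr": [0, 0, 0]}, {"jaw": 0.5, "translation": [29.1, -8.5, 2], "dr": [0, 0, 0]}, {"jaw": 0.5, "translation": [29.1, -8.5, 4], "dr": [0, 0, 0]}, {"jaw": 0.5, "translation": [29.1, -8.5, 4], "dr": [0, 0, 0]}, {"jaw": 0.5, "translation": [29.1, -8.5, 4], "dr": [0, 0, 0]}])

```text
time_s: 14.68
eef_pos: [464.9, 131.6, 131.6]
tool_rot: [-3.14, -0.0, 1.621]
contact_force: [-1.0, -0.0, 0.2]
opening: 0.748
grip_force: 0.0
```

```bash
python3 - <<'E'
from m import *
o,c=wcam();print(o['eef_pos'],o['opening'],shift(o,[466.5,131.5,85.5]))
for p,st in brass(c):
    print(p,st,onz(c,*p,115).round(1))
E
```

```text
[464.92331596 131.60301434 131.58492858] 0.747916428630466 [-0.02  0.16  4.61]
[229.8 177.8] [225 171  10  13  88] [448.7 159.8 115. ]
[121.7 263.1] [112 237  24  54 623] [380.2  99.3 115. ]
[388.9 263.1] [375 237  24  54 623] [553.1 108.  115. ]
```

servo_tool(series=[{"jaw": 0.5, "translation": [0, 0.1, 1.5], "dr": [0, 0, 0]}, {"jaw": 0.5, "translation": [0, 0.1, 3.3], "dr": [0, 0, 0]}, {"jaw": 0.2, "translation": [0, 0.1, 4.4], "dr": [0, 0, 0]}, {"jaw": -0.9, "translation": [0, 0.1, 4.6], "dr": [0, 0, 0]}, {"jaw": -0.9, "translation": [0, 0.1, 4.6], "dr": [0, 0, 0]}, {"jaw": -0.9, "translation": [0, 0.1, 4.6], "dr": [0, 0, 0]}, {"jaw": -0.9, "translation": [0, 0.1, 4.6], "dr": [0, 0, 0]}, {"jaw": -0.9, "translation": [0, 0.1, 4.6], "dr": [0, 0, 0]}, {"jaw": -0.9, "translation": [0, 0.1, 4.6], "dr": [0, 0, 0]}, {"jaw": -0.9, "translation": [0, 0.1, 4.6], "dr": [0, 0, 0]}, {"jaw": -0.9, "translation": [0, 0.1, 4.6], "dr": [0, 0, 0]}])

```text
time_s: 15.65
eef_pos: [466.8, 131.9, 86.1]
tool_rot: [3.141, 0.0, 1.62]
contact_force: [-2.4, -0.3, 6.5]
opening: 0.313
grip_force: 22.0
```

```bash
python3 - <<'E'
from m import *
o=get_obs();print(o['eef_pos'],o['opening'],o['grip_force'],shift(o,[487.5,-208,220]))
E
```

```text
[466.75043517 131.89570161  86.07365351] 0.3127252349759132 21.9951481372118 [-34.05   0.39 -13.39]
```

servo_tool(series=[{"jaw": -0.9, "translation": [0, 0, -1], "dr": [0, 0, 0]}, {"jaw": -0.9, "translation": [0, 0, -3], "dr": [0, 0, 0]}, {"jaw": -0.9, "translation": [0, 0, -6], "dr": [0, 0, 0]}, {"jaw": -0.9, "translation": [-1, 0, -9], "dr": [0, 0, 0]}, {"jaw": -0.9, "translation": [-3, 0, -12], "dr": [0, 0, 0]}, {"jaw": -0.9, "translation": [-6, 0.1, -13.4], "dr": [0, 0, 0]}, {"jaw": -0.9, "translation": [-9.5, 0.1, -13.4], "dr": [0, 0, 0]}, {"jaw": -0.9, "translation": [-13.3, 0.2, -13.4], "dr": [0, 0, 0]}, {"jaw": -0.9, "translation": [-17.2, 0.2, -13.4], "dr": [0, 0, 0]}, {"jaw": -0.9, "translation": [-21, 0.3, -13.4], "dr": [0, 0, 0]}, {"jaw": -0.9, "translation": [-24.5, 0.3, -13.4], "dr": [0, 0, 0]}, {"jaw": -0.9, "translation": [-27.5, 0.4, -13.4], "dr": [0, 0, 0]}])

```text
time_s: 16.65
eef_pos: [483.3, -145.4, 219.8]
tool_rot: [-3.141, 0.0, 1.619]
contact_force: [0.7, 0.6, -2.9]
opening: 0.309
grip_force: 22.0
```

servo_tool(series=[{"jaw": -0.9, "translation": [-2.5, 0, 0], "dr": [0, 0, 0]}, {"jaw": -0.9, "translation": [-4.5, 0, 0], "dr": [0, 0, 0]}, {"jaw": -0.9, "translation": [-6, 0, 0], "dr": [0, 0, 0]}, {"jaw": -0.9, "translation": [-6.5, 0, 0.5], "dr": [0, 0, 0]}, {"jaw": -0.9, "translation": [-6.5, 0, 1.5], "dr": [0, 0, 0]}, {"jaw": -0.9, "translation": [-6.5, 0, 2], "dr": [0, 0, 0]}, {"jaw": -0.9, "translation": [-6.5, 0, 2], "dr": [0, 0, 0]}, {"jaw": -0.9, "translation": [-6.5, 0, 2], "dr": [0, 0, 0]}])

```text
time_s: 17.32
eef_pos: [487.1, -205.9, 199.0]
tool_rot: [-3.141, -0.001, 1.623]
contact_force: [0.5, -0.3, -2.5]
opening: 0.314
grip_force: 22.0
```

```bash
python3 - <<'E'
from m import *
o,c=wcam();print(o['eef_pos'],o['contact_force'],shift(o,[487.5,-208,98]))
s=camera('side')['pixels']
cv2.imwrite('pics/w4.png',np.hstack([cv2.resize(c['pixels'],(400,300)),cv2.resize(s[150:330,130:370],(400,300))]))
E
```

```text
[ 487.14543764 -205.9486482   198.97727493] [ 0.54809277 -0.25370771 -2.48646924] [-0.22  0.03 10.1 ]
```

View pics/w4.png

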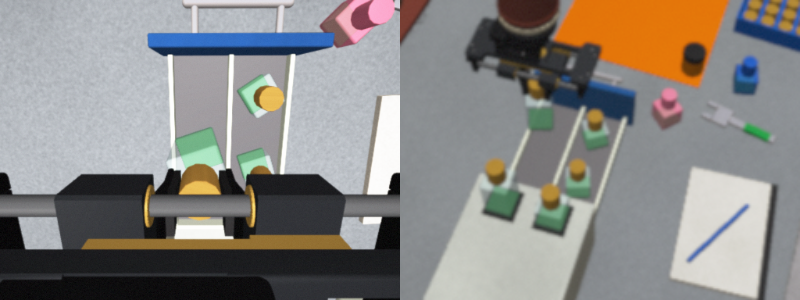

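Both shorts stand in the right-hand row, and the tall one hangs over the left-hand row. Lowering it.

servo_tool(series=[{"jaw": -0.9, "translation": [-0.2, 0, 1], "dr": [0, 0, 0]}, {"jaw": -0.9, "translation": [-0.2, 0, 3], "dr": [0, 0, 0]}, {"jaw": -0.9, "translation": [-0.2, 0, 5.5], "dr": [0, 0, 0]}, {"jaw": -0.9, "translation": [-0.2, 0, 7.5], "dr": [0, 0, 0]}, {"jaw": -0.9, "translation": [-0.2, 0, 9], "dr": [0, 0, 0]}, {"jaw": -0.9, "translation": [-0.2, 0, 9.6], "dr": [0, 0, 0]}, {"jaw": -0.9, "translation": [-0.2, 0, 9.8], "dr": [0, 0, 0]}, {"jaw": -0.9, "translation": [-0.2, 0, 9.8], "dr": [0, 0, 0]}, {"jaw": -0.9, "translation": [-0.2, 0, 9.8], "dr": [0, 0, 0]}])

```text
time_s: 18.17
eef_pos: [488.1, -209.8, 102.4]
tool_rot: [3.14, 0.001, 1.62]
contact_force: [0.3, -0.2, -2.0]
opening: 0.317
grip_force: 22.0
```

servo_tool(series=[{"jaw": -0.9, "translation": [0, 0, 0.25], "dr": [0, 0, 0]}, {"jaw": -0.9, "translation": [0, 0, 0.45], "dr": [0, 0, 0]}, {"jaw": -0.9, "translation": [0, 0, 0.6], "dr": [0, 0, 0]}, {"jaw": -0.9, "translation": [0, 0, 0.65], "dr": [0, 0, 0]}, {"jaw": -0.9, "translation": [0, 0, 0.65], "dr": [0, 0, 0]}, {"jaw": -0.9, "translation": [0, 0, 0.65], "dr": [0, 0, 0]}])

```text
time_s: 18.67
eef_pos: [487.5, -209.6, 95.2]
tool_rot: [3.141, 0.0, 1.62]
contact_force: [-1.6, -0.3, -1.5]
opening: 0.316
grip_force: 22.0
```

servo_tool(series=[{"jaw": -0.9, "translation": [0, 0, 0.05], "dr": [0, 0, 0]}, {"jaw": -0.9, "translation": [0, 0, 0.1], "dr": [0, 0, 0]}, {"jaw": -0.9, "translation": [0, 0, 0.1], "dr": [0, 0, 0]}])

```text
time_s: 18.92
eef_pos: [487.7, -209.8, 95.1]
tool_rot: [3.141, 0.001, 1.62]
contact_force: [-3.4, 1.9, 9.2]
opening: 0.316
grip_force: 22.0
```

servo_tool(series=[{"jaw": -0.2, "translation": [0, 0, -0.05], "dr": [0, 0, 0]}, {"jaw": 0.2, "translation": [0, 0, -0.05], "dr": [0, 0, 0]}, {"jaw": 0.2, "translation": [0, 0, -0.05], "dr": [0, 0, 0]}, {"jaw": 0.2, "translation": [0, 0, -0.05], "dr": [0, 0, 0]}, {"jaw": 0.2, "translation": [0, 0, -0.05], "dr": [0, 0, 0]}, {"jaw": 0.2, "translation": [0, 0, -1], "dr": [0, 0, 0]}, {"jaw": 0.2, "translation": [0, 0, -3], "dr": [0, 0, 0]}, {"jaw": 0.2, "translation": [0, 0, -6], "dr": [0, 0, 0]}, {"jaw": -0.5, "translation": [2, 0, -8], "dr": [0, 0, 0]}, {"jaw": -1, "translation": [5, 0.8, -8], "dr": [0, 0, 0]}, {"jaw": -1, "translation": [9, 1.8, -8], "dr": [0, 0, 0]}, {"jaw": -1, "translation": [13, 2.8, -8], "dr": [0, 0, 0]}])

```text
time_s: 19.92
eef_pos: [509.2, -77.7, 175.3]
tool_rot: [3.14, 0.001, 1.618]
contact_force: [1.1, 1.1, -0.6]
opening: 0.379
grip_force: 0.0
```

```bash
python3 - <<'E'
from m import *
o=get_obs();print(o['eef_pos'],o['opening'],shift(o,[523,0,55]))
E
```

```text
[509.23989644 -77.6998112  175.34528708] 0.3789627846219061 [ 7.71  1.72 12.03]
```

servo_tool(series=[{"jaw": -1, "translation": [4, 0.9, 0], "dr": [0, 0, 0]}, {"jaw": -1, "translation": [7.7, 1.7, 0], "dr": [0, 0, 0]}, {"jaw": -1, "translation": [7.7, 1.7, 3], "dr": [0, 0, 0]}, {"jaw": -1, "translation": [7.7, 1.7, 7], "dr": [0, 0, 0]}, {"jaw": -1, "translation": [7.7, 1.7, 10.5], "dr": [0, 0, 0]}, {"jaw": -1, "translation": [7.7, 1.7, 12], "dr": [0, 0, 0]}, {"jaw": -1, "translation": [7.7, 1.7, 12], "dr": [0, 0, 0]}, {"jaw": -1, "translation": [7.7, 1.7, 12], "dr": [0, 0, 0]}])

```text
time_s: 20.58
eef_pos: [522.0, -0.4, 54.3]
tool_rot: [-3.141, -0.001, 1.621]
contact_force: [-0.1, -0.5, 0.7]
opening: 0.003
grip_force: 0.0
```

```bash
python3 - <<'E'
from m import *
import pickle
o=get_obs();print(o['eef_pos'],o['opening'],o['contact_force'])
s=camera('side')['pixels'];t=camera('top')['pixels']
cv2.imwrite('pics/w5.png',np.hstack([cv2.resize(t[140:260,230:390],(400,300)),cv2.resize(s[150:330,130:370],(400,300))]))
E
```

```text
[ 5.21993551e+02 -4.43862089e-01  5.43240374e+01] 0.003325883728062852 [-0.12480993 -0.47532856  0.69056617]
```

View pics/w5.png

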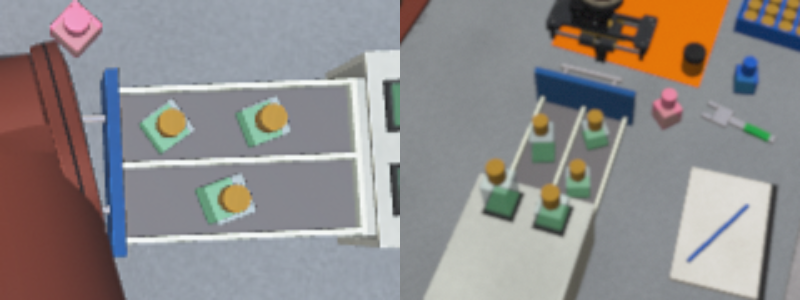

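All three stand in their correct rows, shorts under the short master and the tall under the tall master. The gripper is closed in front of the handle, ready to push.

servo_tool(series=[{"jaw": -1, "translation": [-0.8, 0, 0], "dr": [0, 0, 0]}, {"jaw": -1, "translation": [-1.6, 0, 0], "dr": [0, 0, 0]}, {"jaw": -1, "translation": [-2.2, 0, 0], "dr": [0, 0, 0]}, {"jaw": -1, "translation": [-2.6, 0, 0], "dr": [0, 0, 0]}, {"jaw": -1, "translation": [-3, 0, 0], "dr": [0, 0, 0]}, {"jaw": -1, "translation": [-3.4, 0, 0], "dr": [0, 0, 0]}, {"jaw": -1, "translation": [-3.8, 0, 0], "dr": [0, 0, 0]}, {"jaw": -1, "translation": [-4.2, 0, 0], "dr": [0, 0, 0]}, {"jaw": -1, "translation": [-4.7, 0, 0], "dr": [0, 0, 0]}, {"jaw": -1, "translation": [-5.3, 0, 0], "dr": [0, 0, 0]}, {"jaw": -1, "translation": [-6, 0, 0], "dr": [0, 0, 0]}, {"jaw": -1, "translation": [-6.7, 0, 0], "dr": [0, 0, 0]}])

```text
time_s: 21.68
eef_pos: [525.6, -68.1, 54.1]
tool_rot: [3.141, -0.0, 1.621]
contact_force: [1.5, 4.1, 1.8]
opening: 0.006
grip_force: 1.8
```

servo_tool(series=[{"jaw": -1, "translation": [-0.7, 0, 0], "dr": [0, 0, 0]}, {"jaw": -1, "translation": [-1.4, 0, 0], "dr": [0, 0, 0]}, {"jaw": -1, "translation": [-2.1, 0, 0], "dr": [0, 0, 0]}, {"jaw": -1, "translation": [-2.8, 0, 0], "dr": [0, 0, 0]}, {"jaw": -1, "translation": [-3.5, 0, 0], "dr": [0, 0, 0]}, {"jaw": -1, "translation": [-4.2, 0, 0], "dr": [0, 0, 0]}, {"jaw": -1, "translation": [-4.9, 0, 0], "dr": [0, 0, 0]}, {"jaw": -1, "translation": [-5.6, 0, 0], "dr": [0, 0, 0]}, {"jaw": -1, "translation": [-6.3, 0, 0], "dr": [0, 0, 0]}, {"jaw": -1, "translation": [-7, 0, 0], "dr": [0, 0, 0]}, {"jaw": -1, "translation": [-7.7, 0, 0], "dr": [0, 0, 0]}, {"jaw": -1, "translation": [-8.4, 0, 0], "dr": [0, 0, 0]}])

```text
time_s: 22.68
eef_pos: [529.6, -152.1, 54.0]
tool_rot: [-3.142, -0.0, 1.621]
contact_force: [2.6, 4.7, 0.4]
opening: 0.007
grip_force: 1.8
```

servo_tool(series=[{"jaw": -1, "translation": [-0.7, 0, 0], "dr": [0, 0, 0]}, {"jaw": -1, "translation": [-1.4, 0, 0], "dr": [0, 0, 0]}, {"jaw": -1, "translation": [-2.1, 0, 0], "dr": [0, 0, 0]}, {"jaw": -1, "translation": [-2.8, 0, 0], "dr": [0, 0, 0]}, {"jaw": -1, "translation": [-3.5, 0, 0], "dr": [0, 0, 0]}, {"jaw": -1, "translation": [-4.2, 0, 0], "dr": [0, 0, 0]}, {"jaw": -1, "translation": [-4.8, 0, 0], "dr": [0, 0, 0]}, {"jaw": -1, "translation": [-5.4, 0, 0], "dr": [0, 0, 0]}, {"jaw": -1, "translation": [-5.9, 0, 0], "dr": [0, 0, 0]}, {"jaw": -1, "translation": [-6.4, 0, 0], "dr": [0, 0, 0]}, {"jaw": -1, "translation": [-6.8, 0, 0], "dr": [0, 0, 0]}, {"jaw": -1, "translation": [-7.2, 0, 0], "dr": [0, 0, 0]}])

```text
time_s: 23.68
eef_pos: [533.0, -223.7, 53.9]
tool_rot: [-3.141, -0.0, 1.62]
contact_force: [1.7, 3.4, 0.7]
opening: 0.005
grip_force: 1.7
```

servo_tool(series=[{"jaw": -1, "translation": [-0.4, 0, 0], "dr": [0, 0, 0]}, {"jaw": -1, "translation": [-0.8, 0, 0], "dr": [0, 0, 0]}, {"jaw": -1, "translation": [-1.2, 0, 0], "dr": [0, 0, 0]}, {"jaw": -1, "translation": [-1.6, 0, 0], "dr": [0, 0, 0]}, {"jaw": -1, "translation": [-2, 0, 0], "dr": [0, 0, 0]}, {"jaw": -1, "translation": [-2.4, 0, 0], "dr": [0, 0, 0]}, {"jaw": -1, "translation": [-2.7, 0, 0], "dr": [0, 0, 0]}, {"jaw": -1, "translation": [-3, 0, 0], "dr": [0, 0, 0]}, {"jaw": -1, "translation": [-3.3, 0, 0], "dr": [0, 0, 0]}, {"jaw": -1, "translation": [-3.6, 0, 0], "dr": [0, 0, 0]}, {"jaw": -1, "translation": [-3.8, 0, 0], "dr": [0, 0, 0]}, {"jaw": -1, "translation": [-4, 0, 0], "dr": [0, 0, 0]}])

```text
time_s: 24.68
eef_pos: [535.1, -263.5, 53.9]
tool_rot: [-3.142, -0.0, 1.62]
contact_force: [2.0, 3.9, 0.3]
opening: 0.007
grip_force: 1.6
```

servo_tool(series=[{"jaw": -1, "translation": [-0.2, 0, 0], "dr": [0, 0, 0]}, {"jaw": -1, "translation": [-0.4, 0, 0], "dr": [0, 0, 0]}, {"jaw": -1, "translation": [-0.6, 0, 0], "dr": [0, 0, 0]}, {"jaw": -1, "translation": [-0.8, 0, 0], "dr": [0, 0, 0]}])

```text
time_s: 25.02
eef_pos: [535.5, -270.5, 53.9]
tool_rot: [-3.141, -0.001, 1.621]
contact_force: [-0.3, 11.2, 2.7]
opening: 0.006
grip_force: 5.7
```

servo_tool(series=[{"jaw": -1, "translation": [-0.05, 0, 0], "dr": [0, 0, 0]}, {"jaw": -1, "translation": [-0.1, 0, 0], "dr": [0, 0, 0]}, {"jaw": -1, "translation": [-0.15, 0, 0], "dr": [0, 0, 0]}, {"jaw": -1, "translation": [-0.15, 0, 0], "dr": [0, 0, 0]}, {"jaw": -1, "translation": [-0.15, 0, 0], "dr": [0, 0, 0]}])

```text
time_s: 25.43
eef_pos: [535.5, -270.4, 53.9]
tool_rot: [-3.141, -0.003, 1.622]
contact_force: [0.6, 10.6, 3.4]
opening: 0.005
grip_force: 5.2
```

servo_tool(series=[{"jaw": -1, "translation": [-0.15, 0, 0], "dr": [0, 0, 0]}, {"jaw": -1, "translation": [-0.3, 0, 0], "dr": [0, 0, 0]}, {"jaw": -1, "translation": [-0.3, 0, 0], "dr": [0, 0, 0]}])

```text
time_s: 25.68
eef_pos: [535.5, -270.6, 53.8]
tool_rot: [-3.139, -0.006, 1.624]
contact_force: [-2.9, 19.3, 8.4]
opening: 0.006
grip_force: 9.4
```

servo_tool(series=[{"jaw": -1, "translation": [0.5, 0, 0], "dr": [0, 0, 0]}, {"jaw": -1, "translation": [2, 0, 0], "dr": [0, 0, 0]}, {"jaw": -1, "translation": [5, 0, 0], "dr": [0, 0, 0]}, {"jaw": -1, "translation": [9, 0, -1], "dr": [0, 0, 0]}, {"jaw": -1, "translation": [13, 0, -4], "dr": [0, 0, 0]}, {"jaw": -1, "translation": [17, -1, -8], "dr": [0, 0, 0]}, {"jaw": -1, "translation": [21, -2, -12], "dr": [0, 0, 0]}, {"jaw": -1, "translation": [25, -3, -15], "dr": [0, 0, 0]}, {"jaw": -1, "translation": [29, -4, -15], "dr": [0, 0, 0]}, {"jaw": -1, "translation": [32, -4, -15], "dr": [0, 0, 0]}, {"jaw": -1, "translation": [32, -4, -15], "dr": [0, 0, 0]}])

```text
time_s: 26.6
eef_pos: [479.0, 44.7, 205.6]
tool_rot: [3.139, 0.002, 1.621]
contact_force: [1.1, 0.1, -0.5]
opening: 0.005
grip_force: 0.0
```

```bash
python3 - <<'E'
from m import *
s=camera('side')['pixels'];t=camera('top')['pixels'];o,w=wcam();print(o['eef_pos'],o['contact_force'])
a=np.hstack([cv2.resize(t[140:260,290:450],(400,300)),cv2.resize(s[150:330,130:370],(400,300))])
cv2.imwrite('pics/w6.png',np.vstack([a,np.hstack([cv2.resize(w['pixels'],(400,300)),cv2.resize(s,(400,300))])]))
E
```

```text
[479.28092618  46.86915437 205.70128755] [-0.07685003 -0.50443077  0.38856023]
```

View pics/w6.png

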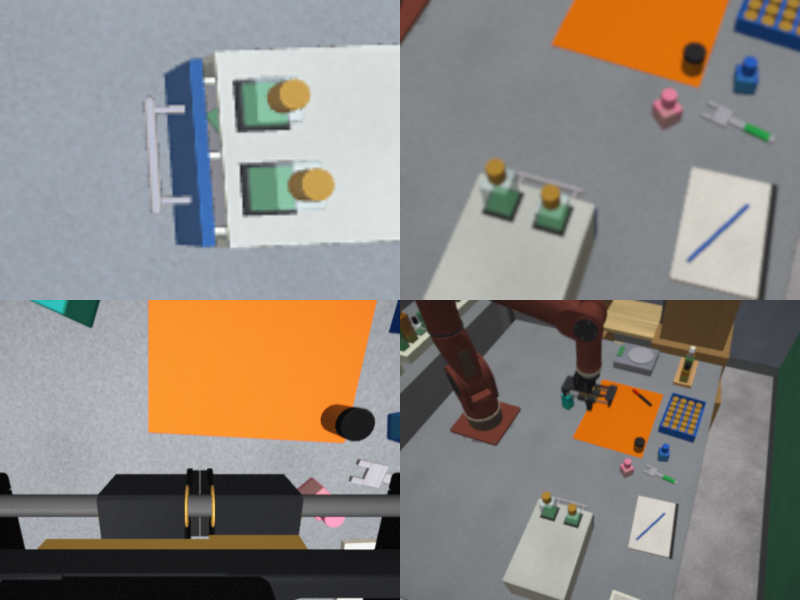

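The drawer looks nearly shut, but the top view shows a strip between the panel (crop column 212) and the cabinet edge (218–230). I'll check whether that is more than parallax.

```bash
python3 - <<'E'
from m import *
t=cam('top0')
g=lambda u,v,z:onz(t,290+u/2.5,140+v/2.5,z).round(1)[:2]
print('inner top edge',g(205,60,101),g(214,245,101),'outer',g(166,75,101),g(186,60,101))
print('cab face',g(215,52,140),g(231,245,140))
print('expected px home inner edge mid vs cab', proj(t,(534.5,-336,101)),proj(t,(534.5,-336,140)))
E
```

```text
inner top edge [ 626.8 -333.4] [ 442.7 -338.8] outer [ 611.1 -294. ] [ 626.5 -314.3]
cab face [ 628.1 -331.2] [ 443.8 -342.7]
expected px home inner edge mid vs cab (np.float64(373.74409917790683), np.float64(200.7394354339343)) (np.float64(378.78300599029325), np.float64(199.60924577516553))
```

The panel's inner edge lies on the cabinet face to within 1–2 mm, and the drawer did not move under 19 N, so it is against its stop. The strip was parallax. Handing in.

```bash
python3 -c "
from h import *
print(close_job())"
```

```text
the job is handed in; nothing more can be done
None
```

The job is handed in at about 27 s: both short flacons stand in the short master's row and the tall one in the tall master's row. The drawer is pushed home against its stop; the flacons stood upright just before the push but were hidden from the cameras once it shut.

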